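Set the wooden cam model to its low point

ROBOT

A 6-joint arm with a two-finger parallel gripper is mounted at the origin on a cart in front of the work surface, level with it; the furniture and walls round the work are solid. World frame = base frame: x ahead of the robot, y to its left, z up, the work surface at z = 0. Lengths are in m, angles in rad, forces in N, time in s.
With the tool pointing down it reaches from about 0.375 to 0.825 m from the base axis. Payload 5.5 kg.
Tool frame: the origin (TCP) lies between the finger pads; the fingertips stand 8 mm ahead of it and the grasp point (between the pads) lies 11 mm behind it; x points along the fingers, y is the direction in which the jaws open and shut, and the axes are right-handed (so a half turn about x gives the same grasp; the last joint's range is limited). The gripper opens to 85 mm and grips with 20 to 120 N. Pads are 22 mm wide; open, the fingers measure 114 mm over their backs; the gripper's body (76 mm by 85 mm) begins 54 mm behind the grasp point. The pads swing forward as they close: fully open they stand 13 mm farther back than shut.
Start: joints at [1.253, 0.314, -0.047, 1.21, 0, 1.571], TCP at [0.187, 0.57, 0.239] pointing down, gripper open.
Joint ranges: [-2.67, 2.67], [-0.69, 1.73], [-1.03, 1.25], [-2.08, 2.16], [-1.42, 1.45], [-3.14, 3.14]. Speed limits (rad/s): [2.39, 2.39, 3.01, 3.14, 3.14, 3.14].

INTERFACE

Orientations are given as a rotation vector (axis times angle).
In Python, from cell import get_state, capture, calibration, close_job, recognise gives the robot as it stands.
- The arm moves only by the shell command python3 -m inch 'ROWS' [FORCE]. ROWS is JSON, a list of rows, each a list of 5 numbers: the shift along the tool's x, y, z in cm, then the turn about the tool's x in rad, then the opening, from 0 (shut) to 1 (fully open). In form: [[dx, dy, dz, turn, claw], ...]. A call has 1 to 12 rows; each row is the pose to reach, as a shift and turn from the pose commanded when the call began, along the tool's axes at that moment; what a row does not reach only later rows make up. A row lasts 1/12 s, in which the tool goes at most 41.7 mm and 7.16 degrees, less where a joint would pass 70% of its speed; a pose out of reach is approached as far as the arm can. A call with a gripper value outside its range is refused whole. The fingers move at their own pace and stop on an object; FORCE is the grip in N (left out, the last holds). Time passes only in rows, so rows that repeat a pose let the fingers close. It gives the time, the measured TCP pose, the force and the opening at its end, in the units of the state.
- get_state(): the state, without advancing time (a new reading comes with each control period).
- capture(name): name is "side" or "top" or "wrist"; returns the picture (480x640x3 uint8, red, green, blue); there is no depth.
- calibration(name): a dict with "mtx" (3x3 intrinsics, pixels), "R" (3x3) and "t" (3): a world point X has camera coordinates R X + t. Camera axes: x right, y down, z forward; pixel columns grow to the right and rows downward; lengths in m; the calibration is good to about 2 mm. A picture is of the moment at which its call begins: read the wrist's pose just before it. calibration takes no time and is no camera call; for the wrist camera it gives the pose at the moment of the call.
- close_job(): hands the job in, once; it reports no verdict.
Trained networks look in the newest picture that a camera, given by its name, has taken for a name from the list of things; names that differ only in an ending like _2 or _b are one class to them, and where a whole thing is asked for, a point or a joint stands for the part that bears it (a point fixed in the world has none). Each returns a list of dicts, best first, with "conf" (0 to 1); they miss things now and then, are a little off and sometimes report something else, mostly with a low value. They report only what shows in the picture. A call takes as long as a camera call.
- recognise(camera, target): "box" ([left, top, right, bottom] in pixels, round what is visible of it).
The state is a dict: "time": time; "q": joint angles; "qvel": joint speeds; "joint_torque": joint torques, N m; "eef_pos": TCP position; "eef_rot": TCP orientation; "force": force on the tool from outside, world axes, zero at the start; "ft_torque": the same for the moment, N m; "finger_gap": opening from 0.0 (shut) to 1.0 (fully open).
Only numpy, scipy, OpenCV 4.12 (cv2) and the standard library are available. Lean on these libraries where they do the work, as an engineer would, in place of code of your own. Each camera call takes 0.05 s, during which the arm holds its last target.

TASK

Set up the wooden cam model for the lesson: push the upright peg round until the cam's low point (the part of its rim nearest the axle, opposite the peg) faces the slide's roller, and only then push the slide forward by its upright plate until the roller rests against the cam. Push with the fingertips or the outside of the fingers; do not take the peg or the plate between the fingers. Leave the eraser, the sharpener and the tub of pins beside the model where they are, and finish with the hand clear.

Things in the scene. Friction and masses are not known exactly. Their poses are not given: they have to be found in the camera images.
- cam_model: fixed plywood base board, 270 (x) x 150 (y) x 12 mm; origin at the centre of its underside, x along the board from the slide's push plate towards the cam, z up. The cam's axle stands at x = +55 mm, y = 0. The slide runs along y = 0 through a guide block 56 mm wide at x = -62 to -30 mm, top 39 mm above the table. Stands turned up to 0.35 rad either way.
- axle (a point): point on the cam's axle at the height of the cam's top face, 30 mm above the table; a small screw head there rises 4 mm
- cam (a joint): cam angle, rad, counter-clockwise from above; starts at 1.3 to 4.98. Wooden disc 84 mm across, 16 mm thick, top 30 mm above the table, pivoted 14 mm off centre: rim 28 mm from the axle at the low point, 56 mm at the high point. At 0, and again at 6.283, the low point faces the roller and the peg is farthest from the slide. Turns from -0.6 to 6.88, needs 6 N at the peg, stays where left.
- peg_top (a point): centre of the top of the cam's upright round wooden peg, 14 mm diameter, standing 50 mm above the cam's top face (top 80 mm above the table), 42 mm from the axle on the high side, opposite the low point
- low_point (a point): point at the top edge of the cam's rim at its low point, 28 mm from the axle
- slide (a joint): travel of the follower slide towards the cam, m. 0 is fully back; it starts at 0 to 0.010. The roller (16 mm diameter) at its front end rests on the cam's low point at about 0.040; with the cam turned elsewhere the rim stops it earlier. It slides with about 2 N of friction and stays where it is left.
- plate_top (a point): centre of the top of the slide's upright push plate, 14 mm thick along the slide's travel, 44 mm wide, its top 80 mm above the table and its foot 14 mm; pushed from its outer face (the side away from the cam) along the board's +x
- eraser: loose eraser in a card sleeve, 20 x 42 x 12 mm, beside the board; origin at the centre of its underside; to be left alone
- sharpener: loose small pencil sharpener, 16 x 26 x 15 mm, beside the board; origin at the centre of its underside; to be left alone
- pin_tub: loose round clear tub of push pins, 55 mm across, 30 mm high, beside the board; origin at the centre of its underside; to be left alone

How it is judged:
By the outcome, as a careful person would: the job done as asked, in the order asked, and still so for the second after the job is handed in, with the robot touching nothing.
It also fails if it takes over 58 s, if anything falls off the work surface, if the arm or the gripper's body presses on something with over 40 N, if the wrist force passes 120 N, or if a joint passes its speed limit or range.

## Working session

There is one attempt and no reset: what is moved stays moved. The work goes in short steps, Python scripts to look and compute and a shell command to move; the robot and the scene stay as the last step left them, time stands still between calls to the robot, and variables do not carry over. Pictures are saved under pics/ and viewed, and the job is handed in when it is done.

```bash
mkdir -p pics; ls; python3 - <<'E'
from cell import *
import cv2
s=get_state();print(s)
for n in ("side","top"):
    im=capture(n);cv2.imwrite(f"pics/{n}0.png",im[:,:,::-1])
    c=calibration(n);print(n,c)
    for t in ("cam","peg_top","plate_top","axle","low_point","cam_model","eraser","sharpener","pin_tub"):
        print(t,[( [round(v) for v in d["box"]],round(d["conf"],2)) for d in recognise(n,t)[:2]])
E
```

```text
pics
{'time': 0.0, 'q': array([ 1.25299317e+00,  3.14204432e-01, -4.80968672e-02,  1.21020997e+00,
        2.68759164e-05,  1.57077749e+00]), 'qvel': array([-0.00020898,  0.00130542,  0.0002664 ,  0.00223307, -0.00064139,
       -0.00042778]), 'joint_torque': array([-2.35687985e-03, -5.39592862e+01,  3.39748907e+01,  1.93120184e-02,
       -2.12958171e-04, -2.74031912e-06]), 'eef_pos': array([0.18729909, 0.56940714, 0.23843971]), 'eef_rot': array([ 0.24807627,  1.55666811, -0.25073875]), 'force': array([-0.04653884,  0.43825927,  0.54299094]), 'ft_torque': array([-0.00030621,  0.02525638, -0.0097746 ]), 'finger_gap': 0.9996412377393167}
side {'mtx': array([[568.93761106,   0.        , 321.030066  ],
       [  0.        , 568.93761106, 232.70143744],
       [  0.        ,   0.        ,   1.        ]]), 'R': array([[-0.94668767, -0.32212602,  0.00415732],
       [-0.17773827,  0.51150036, -0.8407    ],
       [ 0.26868487, -0.79661924, -0.5414852 ]]), 't': array([0.57661467, 0.15881719, 0.76423506])}
cam [([261, 240, 315, 299], 0.96)]
peg_top [([261, 237, 315, 299], 0.87)]
plate_top [(
[... 342 characters left out ...]
      , 618.40027784, 247.27071139],
       [  0.        ,   0.        ,   1.        ]]), 'R': array([[ 0.01344027, -0.9995502 ,  0.02680955],
       [-0.99786685, -0.01512099, -0.06350678],
       [ 0.0638836 , -0.02589881, -0.99762124]]), 't': array([0.01303016, 0.59577796, 0.99975857])}
cam [([250, 199, 304, 248], 0.81)]
peg_top [([248, 197, 304, 252], 0.97), ([276, 254, 306, 323], 0.37)]
plate_top [([277, 251, 306, 322], 0.98)]
axle [([212, 166, 342, 340], 0.72), ([347, 226, 373, 264], 0.65)]
low_point [([254, 195, 302, 250], 0.98)]
cam_model [([216, 162, 339, 339], 0.86)]
eraser [([203, 271, 231, 285], 0.7)]
sharpener [([192, 239, 209, 250], 0.53)]
pin_tub [([348, 226, 372, 262], 0.81)]
```

```bash
python3 - <<'E'
import cv2
a=cv2.imread("pics/top0.png")[140:360,160:400];cv2.imwrite("pics/top0c.png",cv2.resize(a,None,fx=2.7,fy=2.7,interpolation=cv2.INTER_CUBIC))
a=cv2.imread("pics/side0.png")[200:380,190:430];cv2.imwrite("pics/side0c.png",cv2.resize(a,None,fx=3,fy=3,interpolation=cv2.INTER_CUBIC))
E
```

```text
(no output)
```

View pics/top0.png

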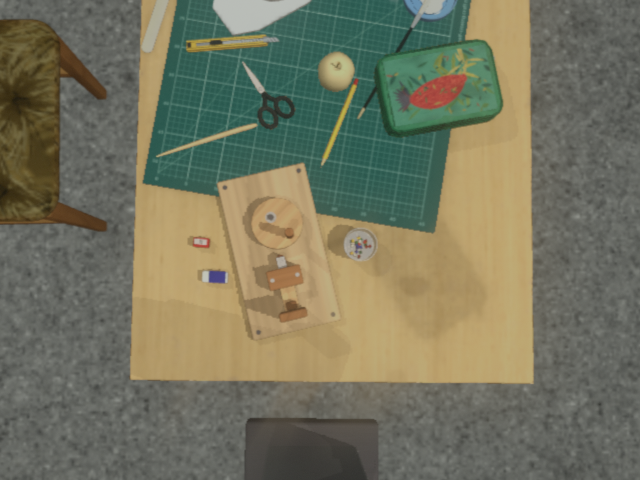

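```bash
sleep 1
```

```text
(no output)
```

View pics/side0.png

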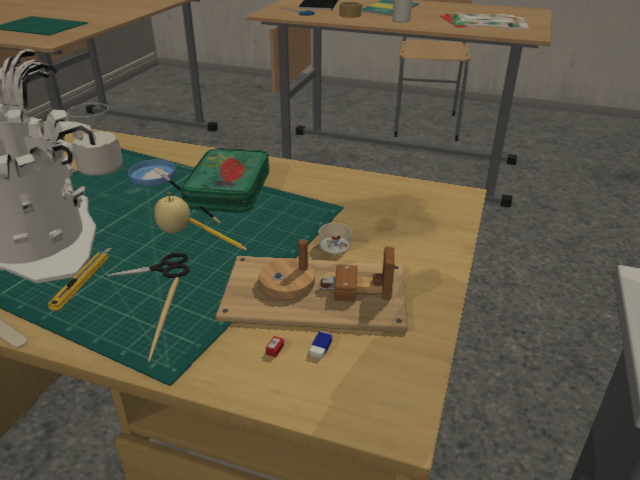

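View pics/top0c.png

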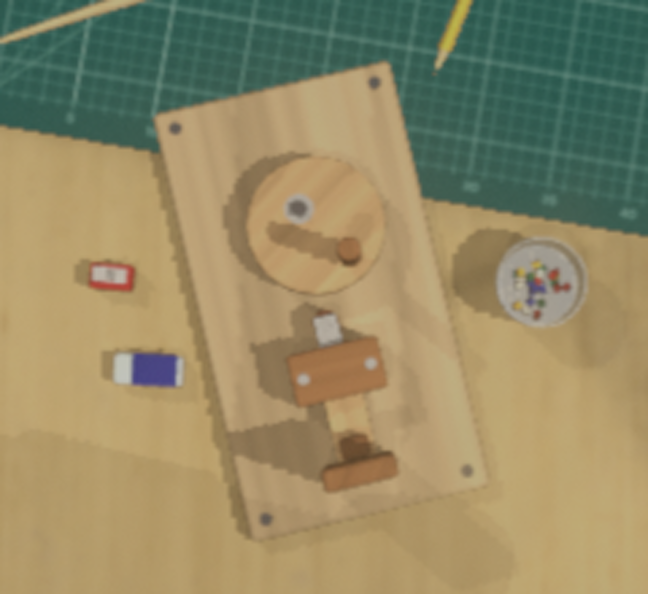

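View pics/side0c.png

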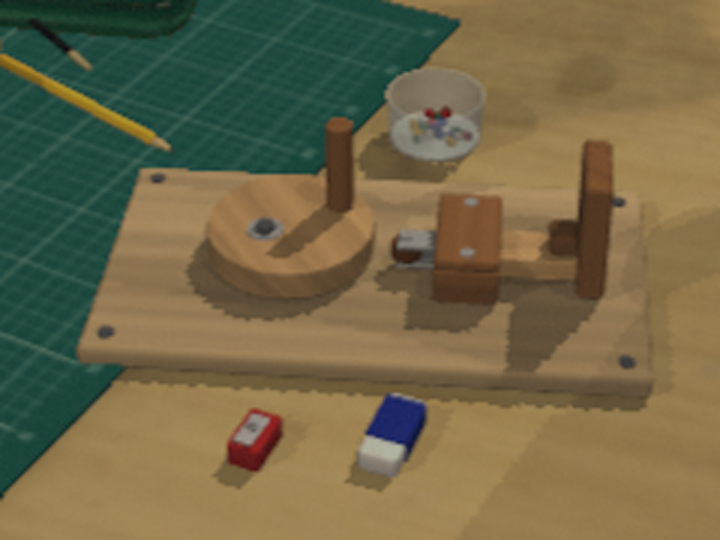

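The model stands with the cam away from the robot. In the top crop (2.7×, offset 160,140) the axle is at (298,208), the peg top at (349,244), the plate top at about (358,468), and the corner screws at (175,128), (374,83), (265,519), (467,470).

```bash
cat > h.py <<'E'
import numpy as np
from cell import *
def ray(n,px,z,c=None):
    c=c or calibration(n);K=c["mtx"];R=c["R"];t=c["t"]
    d=R.T@np.linalg.inv(K)@np.array([px[0],px[1],1.]);o=-R.T@t
    return o+d*(z-o[2])/d[2]
def proj(n,X,c=None):
    c=c or calibration(n);p=c["mtx"]@(c["R"]@np.asarray(X)+c["t"]);return p[:2]/p[2]
E
python3 - <<'E'
from h import *
T=lambda x,y,z:ray("top",(x/2.7+160,y/2.7+140),z)
S=lambda x,y,z:ray("side",(x/3+190,y/3+200),z)
sc=[T(*p,.012) for p in((175,128),(374,83),(265,519),(467,470))]
ss=[S(*p,.012) for p in((106,332),(157,178),(627,362),(618,202))]
for q in (sc,ss):
    m=np.mean(q,axis=0);d=(q[0]+q[1]-q[2]-q[3]);print("centre",m,"yaw",np.arctan2(d[1],d[0]))
    a=np.arctan2(d[1],d[0]);u=np.array([np.cos(a),np.sin(a)]);print("axle pred",m[:2]+.055*u)
for f,ax,pg,pl in((T,(298,208),(349,244),(358,468)),(S,(265,227),(340,124),(597,146))):
    A=f(*ax,.034);P=f(*pg,.08);L=f(*pl,.08);print("axle",A,"peg",P,"plate",L, np.hypot(*(P-A)[:2]))
    g=np.arctan2(*(P-A)[1::-1]);print("peg dir",g,"cam",(g-a)%6.283)
E
```

```text
centre [0.58956638 0.07818786 0.012     ] yaw 0.24729186311105086
axle pred [0.64289322 0.09165071]
centre [0.59231796 0.07712881 0.012     ] yaw 0.2457604071971639
axle pred [0.64566535 0.09050998]
axle [0.64271276 0.09180115 0.034     ] peg [0.61728029 0.0602059  0.08      ] plate [0.48946907 0.05305915 0.08      ] 0.04055946987684935
peg dir -2.2485460971330493 cam 3.7886934956697873
axle [0.64421128 0.09387142 0.034     ] peg [0.61654077 0.06010987 0.08      ] plate [0.49278405 0.0374087  0.08      ] 0.043652022260388855
peg dir -2.2573666714648426 cam 3.779872921337994
```

```bash
cat >> h.py <<'E'
from scipy.spatial.transform import Rotation as Ro
A=np.array([.644,.092]);YAW=.246
def rows(targets,s=None,P0=None,R0=None):
    """targets: list (x,y,ztip,toolYaw) -> tool-frame rows cm; toolYaw = world yaw of tool y"""
    s=s or get_state()
    R=Ro.from_rotvec(s["eef_rot"]).as_matrix() if R0 is None else R0
    p=s["eef_pos"] if P0 is None else P0
    y0=np.arctan2(R[1,1],R[0,1])
    out=[]
    for x,y,z,a in targets:
        d=R.T@(np.array([x,y,z+.008])-p)*100
        t=None if a is None else -(((a-y0)+np.pi)%(2*np.pi)-np.pi)
        out.append([round(float(v),2) for v in d]+[round(float(t or 0),3)])
    return out
def push(th,gap,r=.042,half=.0145):
    """pusher pose behind the peg (CCW pushing) for peg world direction th"""
    er=np.array([np.cos(th),np.sin(th)]);et=np.array([-er[1],er[0]])
    return A+r*er-(.007+half+gap)*et
E
python3 - <<'E'
from h import *
s=get_state();R=Ro.from_rotvec(s["eef_rot"]).as_matrix();print(R.round(3))
th=-2.25
print("tool y yaw now",np.arctan2(R[1,1],R[0,1]),"want",th+np.pi/2)
p=push(th,.008);print(p)
for a in(th+np.pi/2,th-np.pi/2): print(rows([(*p,.15,a),(*p,.05,a)]))
E
```

```text
[[ 0.     0.312  0.95 ]
 [ 0.     0.95  -0.312]
 [-1.     0.     0.   ]]
tool y yaw now 1.2530034033938078 want -0.6792036732051034
[0.59466355 0.07785205]
[[8.13, -34.03, 54.06, 1.932], [18.13, -34.03, 54.06, 1.932]]
[[8.13, -34.03, 54.06, -1.209], [18.13, -34.03, 54.06, -1.209]]
```

```bash
python3 -m inch '[[4,-17,27,0.97,0],[4,-17,27,0.97,0],[4,-17,27,0.97,0],[4,-17,27,0.97,0],[4,-17,27,0.97,0],[4,-17,27,0.97,0],[4,-17,27,0.97,0],[4,-17,27,0.97,0],[4,-17,27,0.97,0],[4,-17,27,0.97,0]]'; python3 - <<'E'
from h import *
s=get_state();print(s["q"].round(3),s["finger_gap"]);p=push(-2.25,.008);print(rows([(*p,.13,-.68),(*p,.05,-.68)]))
E
```

```text
time: 1.83
eef_pos: [0.3916, 0.3228, 0.1992]
eef_rot: [1.0, 1.329, -1.001]
force: [0.2, 0.7, 0.2]
finger_gap: -0.004
[ 0.689  0.162 -0.335  1.075  0.     1.98 ] -0.0038653753836285004
[[6.11, 12.74, 29.15, 0.96], [14.11, 12.74, 29.15, 0.96]]
```

```bash
python3 -m inch '[[6.1,12.7,29.2,0.96,0],[6.1,12.7,29.2,0.96,0],[6.1,12.7,29.2,0.96,0],[6.1,12.7,29.2,0.96,0],[6.1,12.7,29.2,0.96,0],[6.1,12.7,29.2,0.96,0],[6.1,12.7,29.2,0.96,0],[6.1,12.7,29.2,0.96,0],[6.1,12.7,29.2,0.96,0],[6.1,12.7,29.2,0.96,0],[6.1,12.7,29.2,0.96,0]]'; python3 - <<'E'
from h import *
import cv2
s=get_state();print(s["q"].round(3));p=push(-2.25,.008);print(rows([(*p,.13,-.68),(*p,.05,-.68)]))
im=np.ascontiguousarray(capture("wrist")[:,:,::-1]);cv2.imwrite("pics/w1.png",im)
im=np.ascontiguousarray(capture("side")[:,:,::-1]);cv2.imwrite("pics/s1.png",cv2.resize(im[160:380,190:430],None,fx=2.7,fy=2.7))
E
```

```text
time: 2.75
eef_pos: [0.5939, 0.0804, 0.1382]
eef_rot: [1.686, 0.812, -1.687]
force: [-0.2, 0.7, 1.2]
finger_gap: 0.002
[ 1.34e-01  3.70e-01 -2.05e-01  9.97e-01  1.00e-03  2.38e+00]
[[0.02, 0.22, 0.15, 0.005], [8.02, 0.23, 0.15, 0.005]]
```

View pics/w1.png

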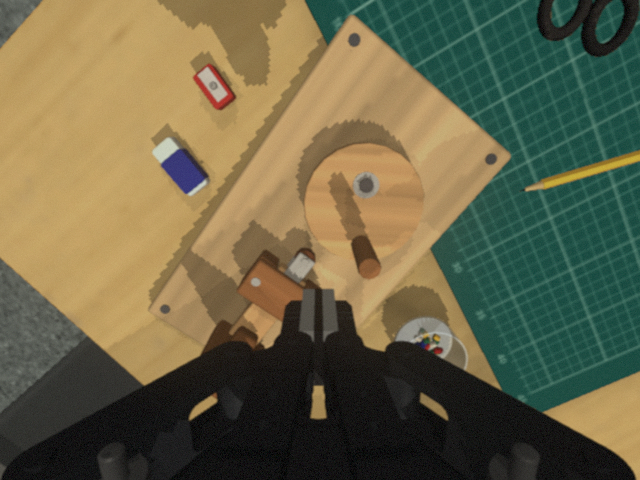

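View pics/s1.png

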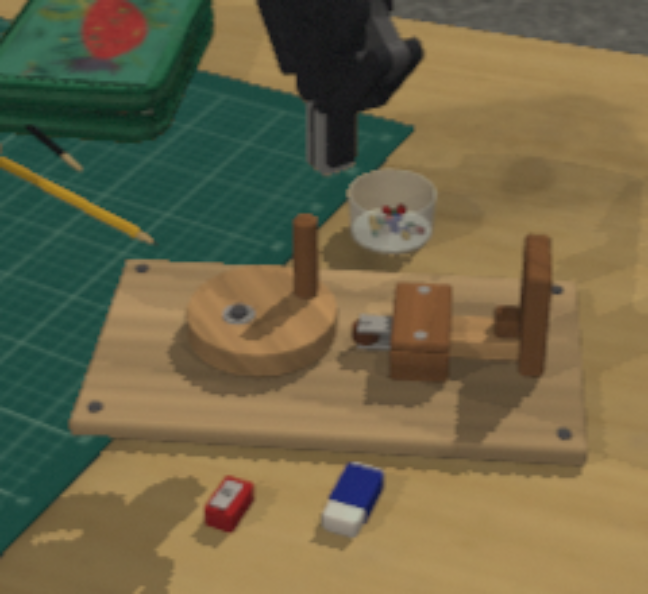

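The wrist view shows the hand shut, with its fingertips at (319,295) and the peg top clear of them at (369,270). The side view shows the hand above the model with nothing touched. I'll cross-check the peg and axle from this view, then lower.

```bash
python3 - <<'E'
from h import *
print(ray("wrist",(369,270),.08),ray("wrist",(367,184),.034),[ray("wrist",p,.012).round(4) for p in((354,40),(491,159),(165,309))])
E
python3 -m inch '[[3,0.2,0.15,0,0],[6,0.2,0.15,0,0],[8.1,0.2,0.15,0,0],[8.1,0.2,0.15,0,0],[8.1,0.2,0.15,0,0]]'
```

```text
[0.61494745 0.06072636 0.08      ] [0.64442737 0.0926755  0.034     ] [array([0.6938, 0.1694, 0.012 ]), array([0.7248, 0.0474, 0.012 ]), array([0.4557, 0.1092, 0.012 ])]
time: 3.27
eef_pos: [0.5935, 0.0778, 0.057]
eef_rot: [1.685, 0.811, -1.689]
force: [-0.1, -0.2, 0.3]
finger_gap: 0.003
```

```bash
python3 - <<'E'
from h import *
ths=np.linspace(-2.25,-1.45,11)
print(rows([(*push(t,0),.049,t+np.pi/2) for t in ths]))
E
```

```text
[[-0.0, 0.89, -0.07, 0.004], [-0.0, 1.23, 0.09, -0.076], [-0.01, 1.59, 0.22, -0.156], [-0.01, 1.95, 0.32, -0.236], [-0.01, 2.32, 0.4, -0.316], [-0.01, 2.7, 0.44, -0.396], [-0.01, 3.07, 0.46, -0.476], [-0.01, 3.45, 0.44, -0.556], [-0.01, 3.82, 0.39, -0.636], [-0.01, 4.19, 0.32, -0.716], [-0.01, 4.56, 0.21, -0.796]]
```

```bash
python3 -m inch '[[0,0.9,-0.05,0,0],[0,1.23,0.09,-0.08,0],[0,1.59,0.22,-0.16,0],[0,1.95,0.32,-0.24,0],[0,2.32,0.4,-0.32,0],[0,2.7,0.44,-0.4,0],[0,3.07,0.46,-0.48,0],[0,3.45,0.44,-0.56,0],[0,3.82,0.39,-0.64,0],[0,4.19,0.32,-0.72,0],[0,4.56,0.21,-0.8,0]]'; python3 - <<'E'
from h import *
import cv2
s=get_state()
im=np.ascontiguousarray(capture("wrist")[:,:,::-1]);cv2.imwrite("pics/w2.png",im)
ths=np.linspace(-1.45,-.65,11)
print(rows([(*push(t,0),.049,t+np.pi/2) for t in ths]))
E
```

```text
time: 4.18
eef_pos: [0.6283, 0.0476, 0.0586]
eef_rot: [1.115, 1.27, -1.114]
force: [-6.3, 3.3, -0.4]
finger_gap: 0.001
[[0.17, -0.13, -0.06, 0.011], [0.17, 0.21, 0.1, -0.069], [0.17, 0.56, 0.24, -0.149], [0.17, 0.93, 0.34, -0.229], [0.17, 1.29, 0.42, -0.309], [0.17, 1.67, 0.47, -0.389], [0.17, 2.05, 0.48, -0.469], [0.17, 2.42, 0.47, -0.549], [0.17, 2.8, 0.43, -0.629], [0.17, 3.17, 0.35, -0.709], [0.17, 3.53, 0.25, -0.789]]
```

View pics/w2.png

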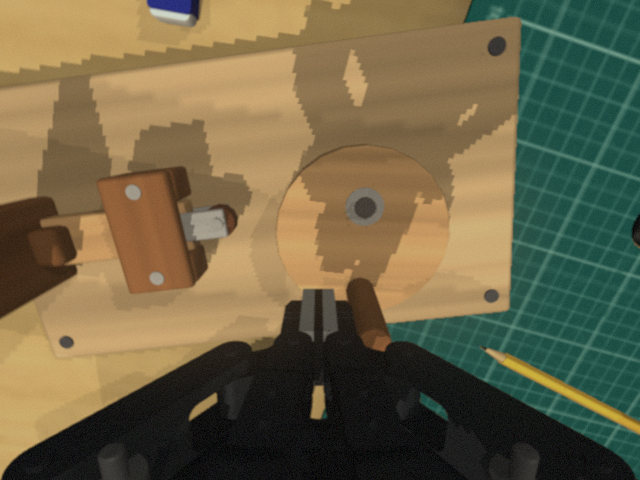

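The peg is against the finger's back, just right of the fingertip at (360,290), and it turns with the hand at about 7 N. I'll continue.

```bash
python3 -m inch '[[0.1,0.2,0.1,-0.07,0],[0.1,0.56,0.24,-0.15,0],[0.1,0.93,0.34,-0.23,0],[0.1,1.29,0.42,-0.31,0],[0.1,1.67,0.47,-0.39,0],[0.1,2.05,0.48,-0.47,0],[0.1,2.42,0.47,-0.55,0],[0.1,2.8,0.43,-0.63,0],[0.1,3.17,0.35,-0.71,0],[0.1,3.53,0.25,-0.79,0]]'; python3 - <<'E'
from h import *
import cv2
s=get_state()
im=np.ascontiguousarray(capture("wrist")[:,:,::-1]);cv2.imwrite("pics/w3.png",im)
im=np.ascontiguousarray(capture("side")[:,:,::-1]);cv2.imwrite("pics/s3.png",cv2.resize(im[160:380,190:430],None,fx=2.7,fy=2.7))
ths=np.linspace(-.65,.246,13)
print(rows([(*push(t,0),.049,t+np.pi/2) for t in ths]))
E
```

```text
time: 5.07
eef_pos: [0.6639, 0.0478, 0.0581]
eef_rot: [0.511, 1.511, -0.513]
force: [-6.5, -1.8, 0.5]
finger_gap: 0.001
[[0.1, 0.11, -0.1, -0.005], [0.1, 0.43, 0.05, -0.08], [0.1, 0.76, 0.17, -0.155], [0.1, 1.1, 0.27, -0.229], [0.1, 1.44, 0.34, -0.304], [0.1, 1.79, 0.39, -0.379], [0.1, 2.14, 0.41, -0.453], [0.1, 2.49, 0.4, -0.528], [0.1, 2.85, 0.37, -0.603], [0.1, 3.19, 0.31, -0.677], [0.1, 3.53, 0.23, -0.752], [0.1, 3.87, 0.12, -0.827], [0.1, 4.2, -0.02, -0.901]]
```

View pics/w3.png

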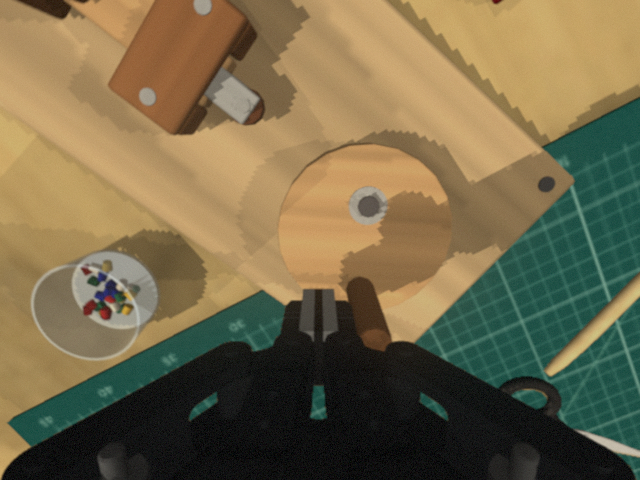

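View pics/s3.png

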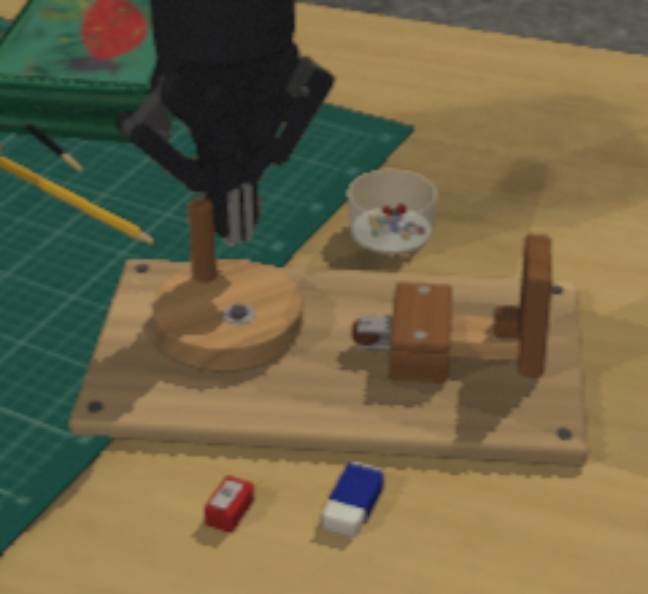

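The cam turns steadily. The side view shows the peg at (203,240), beside the finger and partway round. I'll go on to just short of the goal, then measure.

```bash
python3 -m inch '[[0.1,0.43,0.05,-0.08,0],[0.1,0.76,0.17,-0.16,0],[0.1,1.1,0.27,-0.23,0],[0.1,1.44,0.34,-0.31,0],[0.1,1.79,0.39,-0.38,0],[0.1,2.14,0.41,-0.46,0],[0.1,2.49,0.4,-0.53,0],[0.1,2.85,0.37,-0.6,0],[0.1,3.19,0.31,-0.68,0],[0.1,3.5,0.23,-0.75,0],[0.1,3.5,0.23,-0.75,0]]'; python3 - <<'E'
from h import *
import cv2
s=get_state()
im=np.ascontiguousarray(capture("wrist")[:,:,::-1]);cv2.imwrite("pics/w4.png",im)
im=np.ascontiguousarray(capture("side")[:,:,::-1]);cv2.imwrite("pics/s4.png",cv2.resize(im[200:320,230:350],None,fx=5,fy=5,interpolation=cv2.INTER_CUBIC))
im=np.ascontiguousarray(capture("top")[:,:,::-1]);cv2.imwrite("pics/t4.png",cv2.resize(im[160:280,220:340],None,fx=5,fy=5,interpolation=cv2.INTER_CUBIC))
ths=[.1,.15,.2,.246,.3]
print(rows([(*push(t,0),.049,t+np.pi/2) for t in ths]))
E
```

```text
time: 6.08
eef_pos: [0.689, 0.0733, 0.0578]
eef_rot: [-0.077, 1.567, 0.072]
force: [-1.9, -4.1, 2.0]
finger_gap: -0.001
[[0.08, 0.15, -0.09, -0.008], [0.08, 0.36, 0.01, -0.058], [0.08, 0.58, 0.1, -0.108], [0.08, 0.79, 0.17, -0.154], [0.08, 1.03, 0.24, -0.208]]
```

View pics/w4.png

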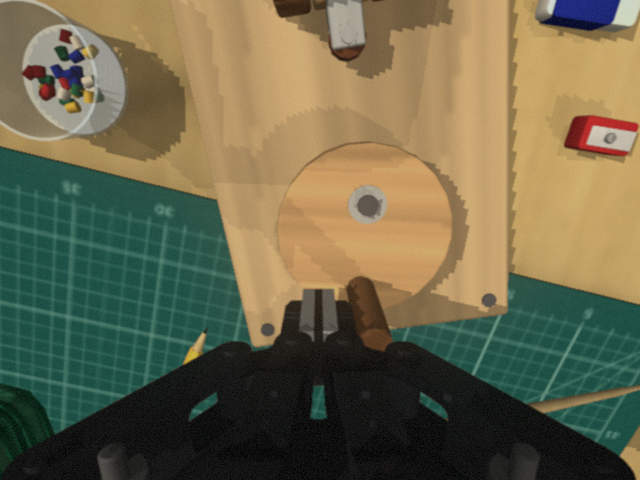

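View pics/s4.png

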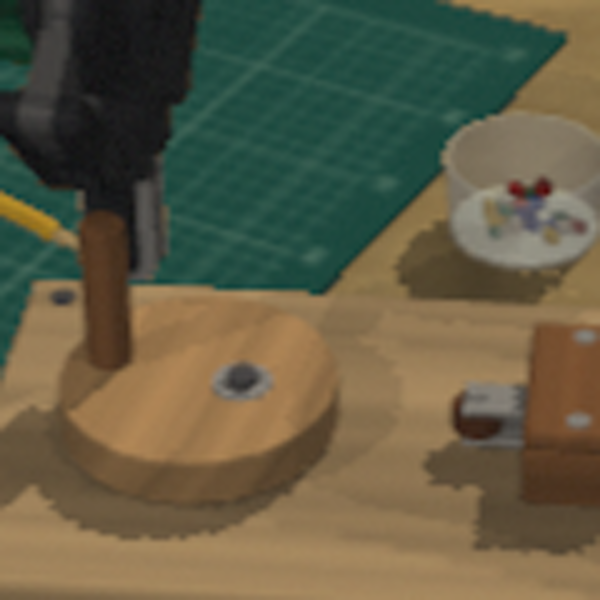

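View pics/t4.png

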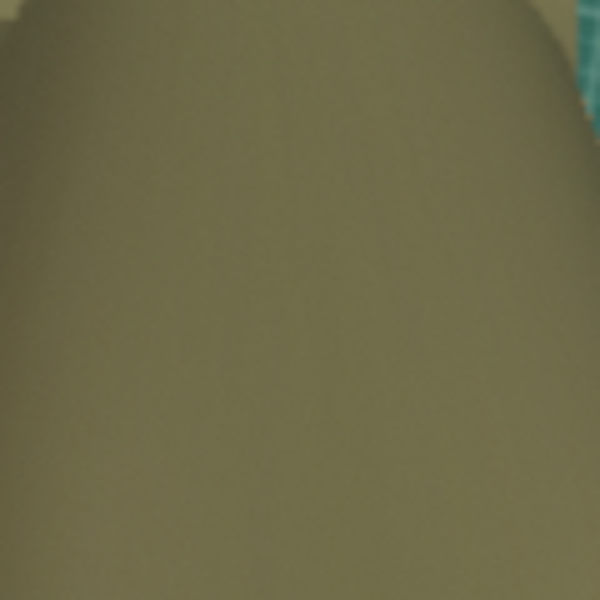

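Side crop (5×, offset 230,200): peg top at about (103,221), foot at about (110,358), axle screw at (243,376).

```bash
python3 - <<'E'
from h import *
S=lambda x,y,z:ray("side",(x/5+230,y/5+200),z)[:2]
Ax=S(243,376,.034);P=S(103,221,.08);F=S(110,358,.030)
print(Ax,P,F)
for a in(A,Ax):
  for p in(P,F): d=p-a;print(np.arctan2(d[1],d[0]),np.hypot(*d))
# wrist: axle, disc centre, roller
w=lambda p,z:ray("wrist",p,z)[:2]
a=w((368,205),.034);c=w((365,228),.030);print(a,c,np.arctan2(*(c-a)[::-1]),np.hypot(*(c-a)))
E
```

```text
[0.64427455 0.09268075] [0.68673046 0.09248735] [0.68779179 0.09263117]
0.011404797949738199 0.04273324288479335
0.014412014304956639 0.04379634300562216
-0.004555126038331842 0.042456352778047636
-0.0011392061663534272 0.04351727147822949
[0.64300597 0.09145701] [0.65477257 0.09214693] 0.05856672901087622 0.011786808953845698
```

```bash
python3 -m inch '[[0.08,0.25,0.05,-0.05,0],[0.08,0.5,0.1,-0.09,0],[0.08,0.75,0.17,-0.15,0],[0.08,0.95,0.22,-0.18,0],[0.08,0.95,0.22,-0.18,0]]'; python3 - <<'E'
from h import *
import cv2
im=np.ascontiguousarray(capture("wrist")[:,:,::-1]);cv2.imwrite("pics/w5.png",im)
im=np.ascontiguousarray(capture("side")[:,:,::-1]);cv2.imwrite("pics/s5.png",cv2.resize(im[200:320,230:350],None,fx=5,fy=5,interpolation=cv2.INTER_CUBIC))
E
```

```text
time: 6.65
eef_pos: [0.6916, 0.0831, 0.0574]
eef_rot: [-0.217, 1.556, 0.212]
force: [0.2, -5.7, 3.6]
finger_gap: 0.0
```

View pics/w5.png

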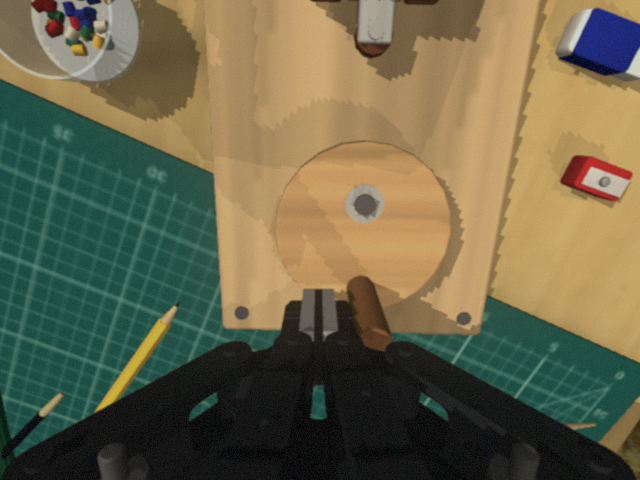

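View pics/s5.png

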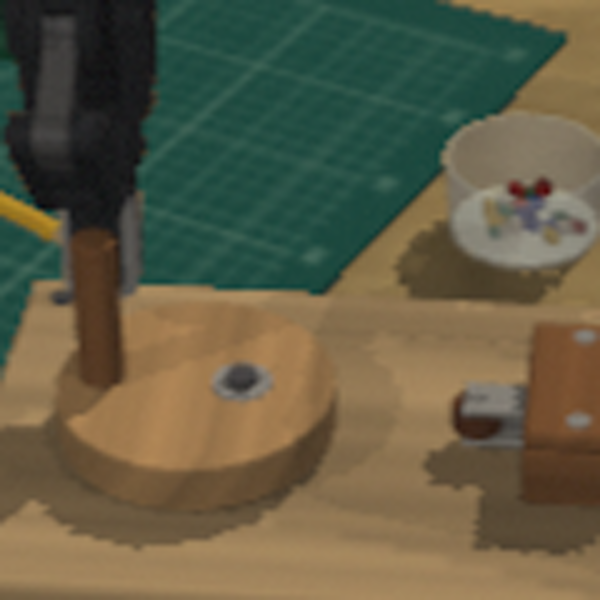

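The peg has moved on: its top is at (96,240) and its foot at about (101,378) in the side crop.

```bash
python3 - <<'E'
from h import *
S=lambda x,y,z:ray("side",(x/5+230,y/5+200),z)[:2]
Ax=S(243,376,.034);P=S(96,240,.08);F=S(101,378,.030)
for a in(A,Ax):
  for p in(P,F): d=p-a;print(np.arctan2(d[1],d[0]),np.hypot(*d))
# predicted peg pixels per angle in the crop
for t in(.15,.2,.246,.3):
  p=A+.042*np.array([np.cos(t),np.sin(t)])
  print(t,[((proj("side",[*p,z])-[230,200])*5).round() for z in(.08,.03)],rows([(*push(t+.06,0),.049,t+.06+np.pi/2)]))
print(((proj("side",[*A,.034])-[230,200])*5).round())
w=lambda p,z:ray("wrist",p,z)[:2]
a=w((365,204),.034);c=w((364,227),.030);print(a,c,np.arctan2(*(c-a)[::-1]))
for z in(.02,.026): r=w((374,55),z);print(r,np.arctan2(*(a-r)[::-1]))
E
```

```text
0.24527875941892904 0.041752918421992434
0.2470237332946023 0.043474481568104455
0.23091176667563154 0.04132554578297751
0.23324848071536636 0.043045892728053585
0.15 [array([ 98., 232.]), array([109., 370.])] [[0.04, -0.27, -0.28, 0.062]]
0.2 [array([ 97., 236.]), array([107., 374.])] [[0.04, -0.06, -0.17, 0.012]]
0.246 [array([ 95., 240.]), array([106., 378.])] [[0.04, 0.13, -0.07, -0.034]]
0.3 [array([ 94., 244.]), array([105., 383.])] [[0.04, 0.37, 0.03, -0.088]]
[245. 375.]
[0.64294127 0.09123416] [0.65411576 0.09485032] 0.31297327316092516
[0.58177338 0.07747539] 0.22125215723472394
[0.58304963 0.0769664 ] 0.23386718393783665
```

The cam is at the goal within about 0.03 rad by the side view. I'll back off the peg, rise, and move behind the plate, leaving the cameras a clear view.

```bash
python3 -m inch '[[0,-0.7,0,0,0],[0,-1.5,0,0,0],[-3,-2,0,0,0],[-6,-2,0,0,0],[-9,-2,0,0,0],[-9,-2,0,0,0]]'; python3 - <<'E'
from h import *
u=np.array([np.cos(YAW),np.sin(YAW)]);C=np.array([.591,.0777]);p=C-.137*u
print(p,rows([(*p,.14,YAW+np.pi/2),(*p,.045,YAW+np.pi/2)]),get_state()["force"])
E
```

```text
time: 7.25
eef_pos: [0.6988, 0.0649, 0.1524]
eef_rot: [-0.213, 1.549, 0.213]
force: [1.6, -0.3, 0.6]
finger_gap: -0.001
[0.45812448 0.04433689] [[0.18, 4.49, -23.74, 0.026], [9.67, 4.5, -23.85, 0.026]] [ 1.5961038  -0.25670704  0.58735415]
```

```bash
python3 -m inch '[[0,4.4,-23.7,0.03,0],[0,4.4,-23.7,0.03,0],[0,4.4,-23.7,0.03,0],[0,4.4,-23.7,0.03,0],[0,4.4,-23.7,0.03,0],[0,4.4,-23.7,0.03,0],[0,4.4,-23.7,0.03,0],[0,4.4,-23.7,0.03,0],[0,4.4,-23.7,0.03,0]]'; python3 - <<'E'
from h import *
import cv2
im=np.ascontiguousarray(capture("wrist")[:,:,::-1]);cv2.imwrite("pics/w6.png",im)
im=np.ascontiguousarray(capture("top")[:,:,::-1]);cv2.imwrite("pics/t6.png",cv2.resize(im[160:320,220:380],None,fx=3.75,fy=3.75,interpolation=cv2.INTER_CUBIC))
u=np.array([np.cos(YAW),np.sin(YAW)]);C=np.array([.591,.0777]);p=C-.137*u
print(p,rows([(*p,.14,YAW+np.pi/2),(*p,.045,YAW+np.pi/2)]))
E
```

```text
time: 8.0
eef_pos: [0.4559, 0.0437, 0.1455]
eef_rot: [-0.19, 1.559, 0.19]
force: [0.3, 0.8, -0.4]
finger_gap: -0.002
[0.45812448 0.04433689] [[-0.29, 0.01, 0.19, -0.004], [9.21, 0.01, 0.17, -0.004]]
```

View pics/w6.png

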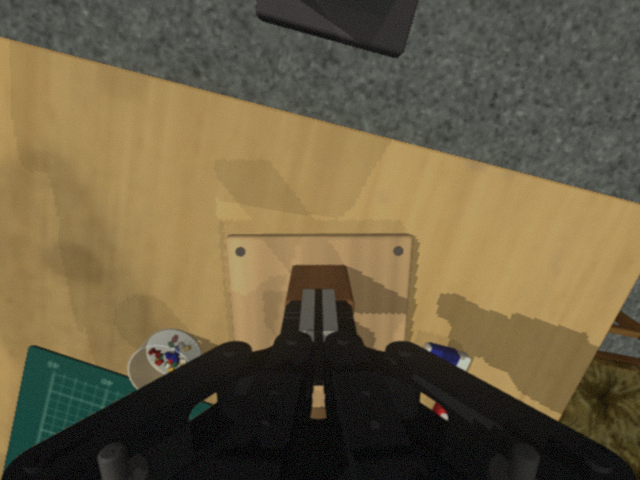

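View pics/t6.png

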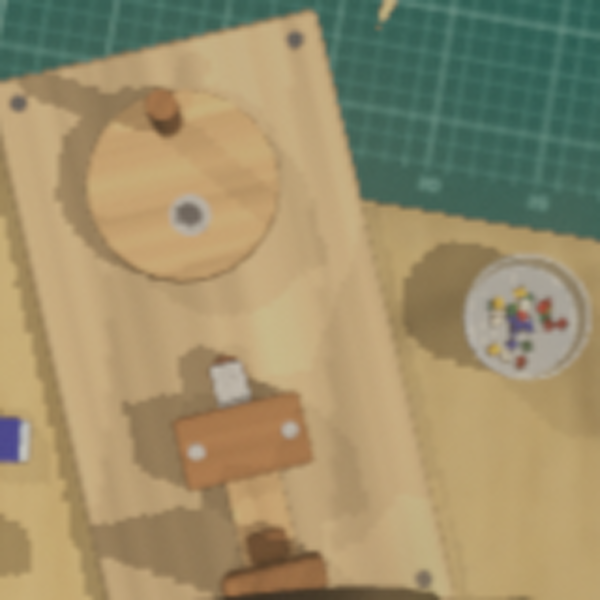

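Top crop (3.75×, offset 220,160): peg top at (162,102), axle (189,214), far screws (18,103) and (295,40). The cam is unobstructed and the hand hides only the plate's edge.

```bash
python3 - <<'E'
from h import *
T=lambda x,y,z:ray("top",(x/3.75+220,y/3.75+160),z)[:2]
a=T(189,214,.034);p=T(162,102,.08);c=T(184,185,.030);s1=T(18,103,.012);s2=T(295,40,.012)
print("axle",a,"peg",p,np.arctan2(*(p-a)[::-1]),np.hypot(*(p-a)),"disc",np.arctan2(*(c-a)[::-1]))
d=s1-s2;print("yaw",np.arctan2(-d[0],d[1]), "mid", (s1+s2)/2)
for k in((175,128),(374,83),(265,519),(467,470)): pass
for z in(.02,.03):
  r=T(229,383,z);print("fork dir",r,np.arctan2(*(a-r)[::-1]))
E
```

```text
axle [0.64266519 0.09175223] peg [0.6839693  0.10173964] 0.23724792752106177 0.04249444918008755 disc 0.1940365931094777
yaw 0.24417683661061862 mid [0.70855494 0.10811227]
fork dir [0.57023333 0.0735744 ] 0.24588631815469805
fork dir [0.56984146 0.07332167] 0.2478796905806931
```

```bash
python3 - <<'E'
from h import *
s=get_state();p=s["eef_pos"]
for z in(.1375,.08,.045): print(z,proj("wrist",[p[0],p[1],z]).round())
u=np.array([np.cos(YAW),np.sin(YAW)])
print(ray("wrist",(320,266),.08)[:2]) # nearest edge seen
P=np.array([.490,.0525])
for o in(-.007,.007): print(proj("wrist",[*(P+o*u),.08]).round())
E
```

```text
0.1375 [318. 310.]
0.08 [318. 264.]
0.045 [318. 246.]
[0.45730248 0.04521479]
[319. 306.]
[319. 326.]
```

```bash
python3 - <<'E'
from h import *
u=np.array([np.cos(YAW),np.sin(YAW)])
P=np.array([.490,.0525])
print(proj("wrist",[*(P-.007*u),.014]).round(),ray("wrist",(320,266),.014)[:2])
E
```

```text
[319. 267.] [0.48216476 0.05174988]
```

Consistent: the edge at (320,266) is the plate's foot, so the plate's outer face is about 16 mm ahead of the fingers. I'll lower and push.

```bash
python3 -m inch '[[3,0,0,0,0],[6,0,0,0,0],[9,0,0,0,0],[9,0,0,0,0],[9,0,0.5,0,0],[9,0,1,0,0],[9,0,1.4,0,0],[9,0,1.8,0,0],[9,0,2.2,0,0],[9,0,2.6,0,0]]';python3 -m inch '[[0,0,0.3,0,0],[0,0,0.6,0,0],[0,0,0.9,0,0],[0,0,1.2,0,0]]'; python3 - <<'E'
from h import *
import cv2
im=np.ascontiguousarray(capture("side")[:,:,::-1]);cv2.imwrite("pics/s7.png",cv2.resize(im[200:320,250:410],None,fx=5,fy=5,interpolation=cv2.INTER_CUBIC))
E
```

```text
time: 8.93
eef_pos: [0.4804, 0.0501, 0.0554]
eef_rot: [-0.19, 1.561, 0.19]
force: [-1.8, -1.0, 0.5]
finger_gap: 0.004
time: 9.27
eef_pos: [0.4913, 0.053, 0.0545]
eef_rot: [-0.19, 1.563, 0.19]
force: [-1.5, -0.2, 1.5]
finger_gap: 0.002
```

View pics/s7.png

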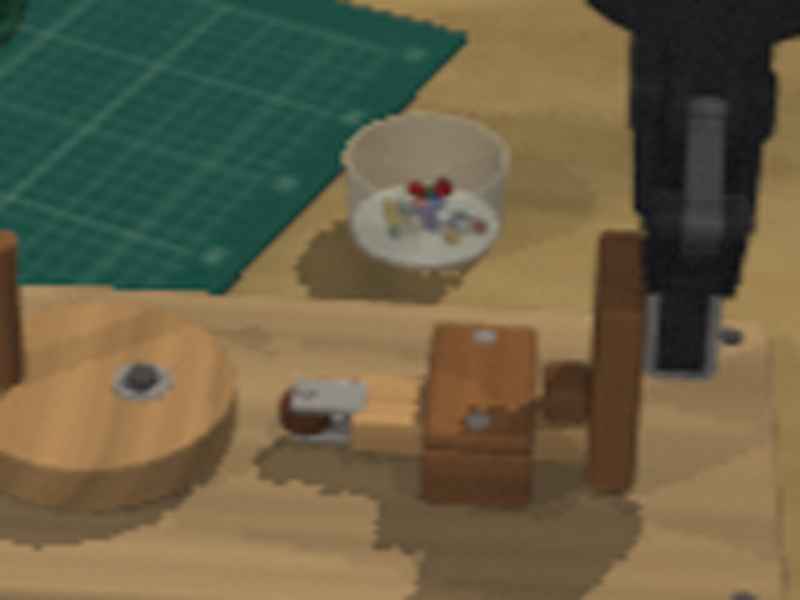

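The finger is against the plate's outer face. The roller's front edge is at (281,408) and the cam rim at (236,405), so about 13 mm remain. I'll push gently until the force rises.

```bash
python3 -m inch '[[0,0,0.25,0,0],[0,0,0.5,0,0],[0,0,0.75,0,0],[0,0,1.0,0,0]]';python3 -m inch '[[0,0,0.1,0,0],[0,0,0.2,0,0]]';python3 -m inch '[[0,0,0.1,0,0],[0,0,0.2,0,0]]'; python3 - <<'E'
from h import *
import cv2
im=np.ascontiguousarray(capture("side")[:,:,::-1]);cv2.imwrite("pics/s8.png",cv2.resize(im[200:320,250:410],None,fx=5,fy=5,interpolation=cv2.INTER_CUBIC))
E
```

```text
time: 9.65
eef_pos: [0.501, 0.0554, 0.0544]
eef_rot: [-0.19, 1.563, 0.19]
force: [-2.1, -0.0, -0.1]
finger_gap: 0.006
time: 9.82
eef_pos: [0.5029, 0.0558, 0.0544]
eef_rot: [-0.19, 1.563, 0.19]
force: [-2.1, 0.1, 0.5]
finger_gap: -0.003
time: 9.98
eef_pos: [0.5041, 0.0561, 0.0544]
eef_rot: [-0.19, 1.564, 0.19]
force: [-6.4, -0.7, 4.9]
finger_gap: 0.003
```

View pics/s8.png

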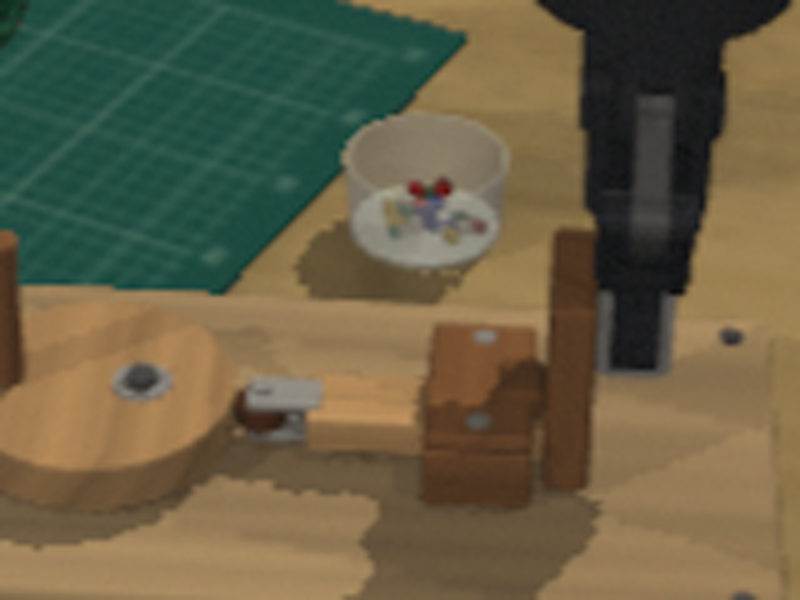

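The force jumped from 2.1 to 6.4 N and the roller meets the rim at (236,408). I'll give it one small confirming nudge, then retreat.

```bash
python3 -m inch '[[0,0,0.05,0,0],[0,0,0.1,0,0]]' ; python3 -m inch '[[0,0,-0.8,0,0],[0,0,-2,0,0],[-3,0,-2.5,0,0],[-6,0,-2.5,0,0],[-9,0,-2.5,0,0],[-12,0,-2.5,0,0],[-12,-5,-2.5,0,0],[-12,-9,-2.5,0,0],[-12,-13,-2.5,0,0],[-12,-13,-2.5,0,0],[-12,-13,-2.5,0,0]]'; python3 - <<'E'
from h import *
import cv2
im=np.ascontiguousarray(capture("side")[:,:,::-1]);cv2.imwrite("pics/s9.png",cv2.resize(im[200:360,210:410],None,fx=4,fy=3.75,interpolation=cv2.INTER_CUBIC))
im=np.ascontiguousarray(capture("top")[:,:,::-1]);cv2.imwrite("pics/t9.png",cv2.resize(im[160:340,180:380],None,fx=3.3,fy=3.3,interpolation=cv2.INTER_CUBIC))
E
```

```text
time: 10.2
eef_pos: [0.5042, 0.0562, 0.0543]
eef_rot: [-0.19, 1.565, 0.19]
force: [-8.4, -1.5, 6.6]
finger_gap: 0.001
time: 11.12
eef_pos: [0.5137, -0.0781, 0.1748]
eef_rot: [-0.187, 1.561, 0.186]
force: [-0.9, 0.3, -0.1]
finger_gap: -0.003
```

View pics/s9.png

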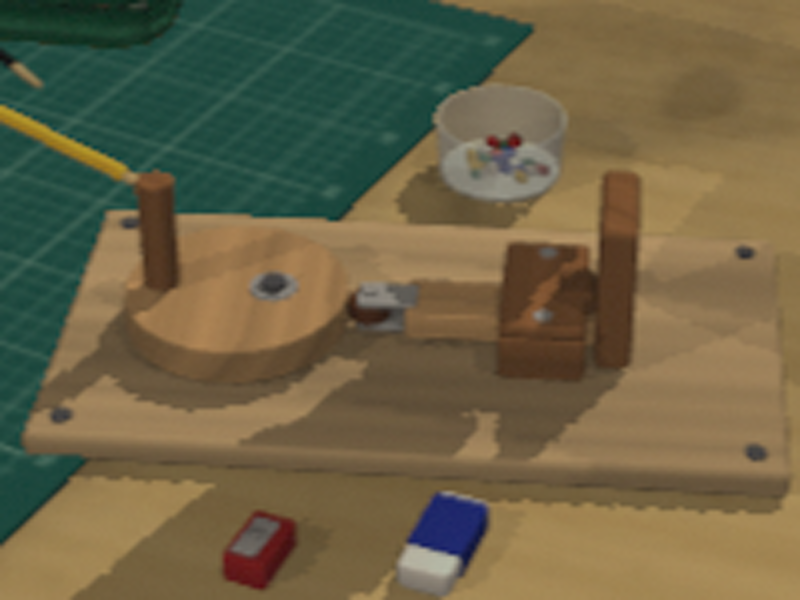

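View pics/t9.png

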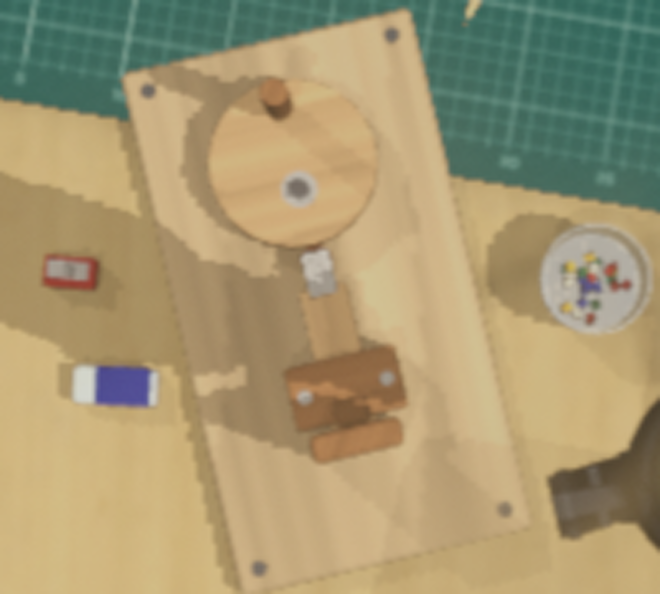

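Top crop (3.3×, offset 180,160): peg top at (275,92), axle (298,188), roller touching the rim at about (313,246), plate top at (357,438). The hand is clear at the right.

```bash
python3 - <<'E'
from h import *
T=lambda x,y,z:ray("top",(x/3.3+180,y/3.3+160),z)[:2]
S=lambda x,y,z:ray("side",(x/4+210,y/3.75+200),z)[:2]
for f,a,p in((T,(298,188),(275,92)),(S,(274,283),(155,183))):
    a=f(*a,.034);p=f(*p,.08);print(a,p,np.arctan2(*(p-a)[::-1]),np.hypot(*(p-a)))
sc=[T(*q,.012) for q in((148,91),(392,35),(259,569),(505,510))]
d=sc[0]+sc[1]-sc[2]-sc[3];print("yaw",np.arctan2(d[1],d[0]))
L=T(357,436,.08);u=np.array([np.cos(.246),np.sin(.246)]);print("plate move",(L-[.4895,.053])@u)
print("rim/roller contact to axle", ((T(298,188,.034))-T(313,246,.022))@u)
print(get_state()["force"])
E
```

```text
[0.6428209  0.09191232] [0.68290968 0.10151314] 0.23506170765280077 0.04122239463951852
[0.64416494 0.09333602] [0.68425166 0.1042196 ] 0.2651101226724925 0.041537898697791134
yaw 0.24710260317348678
plate move 0.03318756017798898
rim/roller contact to axle 0.02850261776056795
[-0.3019443   0.06793191 -0.0847245 ]
```

```bash
python3 -c "
from cell import *
print(close_job())"
```

```text
the job is handed in; nothing more can be done
None
```

I turned the cam about 2.5 rad counter-clockwise by pushing the peg with the outside of the shut fingers. After backing off and checking the cam angle, I pushed the slide forward by the plate's outer face. I stopped when the force rose from about 2 N to about 8 N, with the roller on the rim.

Last checks before handing in, at about 11 s:

- **Cam angle:** the peg direction read 0.235 rad from the top camera and 0.265 from the side camera. The board stands at 0.246, so the low point faces the roller within about 0.02 rad. The two cameras disagree by 0.03 rad.
- **Slide:** the roller meets the rim 28.5 mm from the axle, against 28 mm expected at the low point. The plate moved about 33 mm.
- **Rough readings:** cam angles taken from the visible disc's centre while pushing were less consistent (0.19 to 0.31 rad), so I did not rely on them.
- **Surroundings:** the eraser, sharpener and pin tub look untouched in the final pictures, judged by eye rather than measured. The hand is clear and the tool force is near zero.

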